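# Set out the clay rolling guides

## Robot

A 7-joint arm with a two-finger parallel gripper is mounted at the origin on the work surface; the furniture and walls round the work are solid. World frame = base frame: x ahead of the robot, y to its left, z up, the work surface at z = 0. Lengths are in m, angles in rad, forces in N, time in s.
With the tool pointing down it reaches from about 0.35 to 0.9 m from the base axis. Payload 8.1 kg.
Tool frame: the origin (TCP) lies between the finger pads; the fingertips stand 11 mm ahead of it and the grasp point (between the pads) lies 8 mm behind it; z points along the fingers, y is the line along which they close (so a half turn about z gives the same grasp; the last joint's range is limited). The gripper opens to 92 mm and grips with 3 to 60 N. Pads are 19 mm wide; open, the fingers measure 130 mm over their backs; the gripper's body (75 mm by 190 mm) begins 47 mm behind the grasp point.
Start: joints at [1.241, 0.434, 0.025, 1.573, -0.012, 1.134, -0.075], TCP at [0.141, -0.609, 0.238] pointing down, gripper open.
Joint ranges: [-2.62, 2.62], [-0.44, 2.09], [-1.27, 1.32], [0.08, 2.57], [-1.32, 4.46], [0.12, 2], [-2.74, 2.74]. Speed limits (rad/s): [2.22, 2.22, 3.01, 3.01, 3.14, 3.14, 3.14].

## Interface

Orientations are given as a rotation vector (axis times angle).
In Python, from cell import observe, get_image, camera_params, sign_off gives the robot as it stands.
- The arm moves only by the shell command python3 -m pendant 'ROWS' [FORCE]. ROWS is JSON, one flat list of numbers, 7 for each row, row after row: the shift along the tool's x, y, z in m, then the turn, a rotation vector about the tool's x, y, z in rad, then the finger opening in m, from 0 to 0.0918. In form: [dx, dy, dz, rx, ry, rz, jaw, dx, dy, dz, rx, ry, rz, jaw, ...]. A call has 1 to 10 rows; each row shifts and turns the commanded pose from where the row before left it, along the tool's axes as they then stand; what a row does not reach is not made up. A row lasts 1/8 s, in which the tool goes at most 62.5 mm and 10.7 degrees, less where a joint would pass 70% of its speed; a pose out of reach is approached as far as the arm can. A call is refused whole if a number of a shift passes 0.0625 or a number of a turn 0.188, either way. A call with a gripper value outside its range is refused whole. The fingers move at their own pace and stop on an object; FORCE is the grip in N (left out, the last holds). Time passes only in rows, so rows that do not move let the fingers close. It gives the time, the measured TCP pose, the force, the opening and the grip force at its end, in the units of the state.
- observe(): the state, without advancing time (a new reading comes with each control period).
- get_image(name): name is "scene" or "top" or "wrist"; returns the picture (420x560x3 uint8, red, green, blue); there is no depth.
- camera_params(name): a dict with "intrinsics" (3x3 intrinsics, pixels), "eye" and "rotation" of the camera in the world; the wrist camera has in their place "T_tool_cam" (4x4, takes a point from camera to tool coordinates, whose origin is the TCP and whose axes are the flange's). Camera axes: x right, y down, z forward; pixel columns grow to the right and rows downward; lengths in m; the calibration is good to about 2 mm. A picture is of the moment at which its call begins: read the wrist's pose just before it. camera_params takes no time and is no camera call.
- sign_off(): hands the job in; it is judged then, once.
The state is a dict: "clock": time; "joints": joint angles; "dq": joint speeds; "joint_efforts": joint torques, N m; "position": TCP position; "ee_rot": TCP orientation; "force": force on the tool from outside, world axes, zero at the start; "ft_torque": the same for the moment, N m; "width": opening from 0.0 (shut) to 1.0 (fully open); "gripper_force": force on a finger pad.
Only numpy, scipy, OpenCV 4.12 (cv2) and the standard library are available. Lean on these libraries where they do the work, as an engineer would, in place of code of your own. Each camera call takes 0.05 s, during which the arm holds its last target. There are 200 camera calls.

## Task

Set out the two wooden rolling guides on the rolling board: each lying flat on its broad face, wholly on the board, along and close to (within about 15 mm of) one of the board's two long edges and parallel to it, one guide per edge, with both hanging holes at the end of the board away from the raised batten. One guide lies on the bench; the other stands on its narrow edge in the rack, so lay that one over flat on the bare bench and let go of it first, then take it again across its width to set it on the board. Leave the paint pot, the eraser and the plaster cast where they are.

Things in the scene. Friction and masses are not known exactly. Their poses are not given: they have to be found in the camera images.
- board_top (a point): Centre of the free top surface of the plywood rolling board, 12 mm above the bench; the board does not move. Axes: x runs along the board's length towards the raised batten, y across its width, z up. The free surface is 240 mm long (x -120 to +120) and 200 mm wide (y -100 to +100; the long edges are at y = +-100). The wooden batten lies across the board at x 120 to 140 and rises 18 mm above the surface.
- guide_a_center (a point): Centre (half-way up) of the wooden rolling guide that lies flat on the bench at the start, a plain strip 200 long x 36 wide x 10 mm thick, about 60 g. Axes: x along its length towards the end with the hanging hole, y across its width, z square to its broad face.
- guide_a_hole (a point): Centre of the 14 mm hanging hole in the rounded end of that guide, 82 mm from its centre along its x.
- guide_b_center (a point): Centre of the second, identical wooden guide, 200 x 36 x 10 mm, about 60 g, which stands on its narrow edge in the rack at the start. Axes: x along its length towards the end with the hanging hole, z across its 36 mm width (up while it stands in the rack), y square to its broad face (across its 10 mm thickness). Left standing on its edge on the bench it stays up, and a sideways push near its top tips it over onto its broad face.
- guide_b_hole (a point): Centre of the 14 mm hanging hole in the rounded end of that guide, 82 mm from its centre along its x.
- guide_a: The guide that lies on the bench: origin at the centre of its lower broad face, 5 mm under its centre; axes as for its centre.
- guide_b: The guide that stands in the rack: origin at the middle of the narrow edge it stands on, 18 mm from its centre; axes as for its centre.
- rack: Low wooden rack, fixed to the bench, 190 x 75 mm, with a 5 mm base and end posts to 24 mm high at x -89 to -71 and 71 to 89 mm that form two slots 14 mm wide at y = +15 and -15 mm; between the posts it is open. The guide stands in the slot at y = +15 mm on the base, its length along x, and its top edge is 41 mm above the bench. Origin at the centre of its underside.
- pot: Bystander: small closed paint pot, 55 mm across and 49 mm high, origin at the centre of its underside. Leave alone.
- eraser: Bystander: eraser, 23 x 45 x 13 mm, origin at the centre of its underside. Leave alone.
- cast: Bystander: white lumpy plaster cast, 67 x 73 x 36 mm, origin at the centre of its underside. Leave alone.
There are look-alikes about, which are no part of the job. What is shaped like the guide_a but green is not meant.

How it is judged:
On the way:
1. the guide from the rack lies flat on the bare bench and is let go ((angle between guide_b_center's own y axis and vertical below 0.12 rad or angle between guide_b_center's own y axis and vertical above 3.02 rad) and height (world z) of guide_b_center below 0.009 m and contact force between guide_b and the fingers below 0.2 N), for 0.2 s.
At the end, for the whole second after the job is handed in: Both guides rest flat on the board, one along each long edge, parallel to it within 7 degrees, outer side from 18 mm inside to 4 mm beyond the edge, centre within 23 mm lengthwise of the middle of the free surface, both hanging holes at the end away from the batten ((angle between guide_a_center's own z axis and vertical below 0.12 rad or angle between guide_a_center's own z axis and vertical above 3.02 rad) and z of guide_a_center in the frame of board_top between 0.001 and 0.009 m and x of guide_a_center in the frame of board_top between -0.023 and 0.023 m and angle between the x axis of each of guide_a_center, guide_b_center and the x axis of board_top, either way round below 0.12 rad and x of each of guide_a_hole, guide_b_hole in the frame of board_top below -0.04 m and linear speed of each of guide_a, guide_b below 0.02 m/s and (angle between guide_b_center's own y axis and vertical below 0.12 rad or angle between guide_b_center's own y axis and vertical above 3.02 rad) and z of guide_b_center in the frame of board_top between 0.001 and 0.009 m and x of guide_b_center in the frame of board_top between -0.023 and 0.023 m and ((y of guide_a_center in the frame of board_top between 0.064 and 0.086 m and y of guide_b_center in the frame of board_top between -0.086 and -0.064 m) or (y of guide_a_center in the frame of board_top between -0.086 and -0.064 m and y of guide_b_center in the frame of board_top between 0.064 and 0.086 m))); the robot touches nothing.
It fails at once if the paint pot is moved by more than 20 mm (distance of pot from where it was at the start of the episode above 0.02 m).
It fails at once if the eraser is moved by more than 20 mm (distance of eraser from where it was at the start of the episode above 0.02 m).
It fails at once if the plaster cast is moved by more than 20 mm (distance of cast from where it was at the start of the episode above 0.02 m).
It also fails if it takes over 72 s, if anything falls off the work surface, if the arm or the gripper's body presses on something with over 40 N, if the wrist force passes 120 N, or if a joint passes its speed limit or range.

## Working session

There is one attempt and no reset: what is moved stays moved. The work goes in short steps, Python scripts to look and compute and a shell command to move; the robot and the scene stay as the last step left them, time stands still between calls to the robot, and variables do not carry over. Pictures are saved under pics/ and viewed, at most 10 in all, crops included, and the job is handed in when it is done.

```bash
mkdir -p pics; ls
python3 - <<'E'
from cell import *
import cv2,numpy as np
s=observe();print(s['clock'],s['position'],s['ee_rot'],s['width'])
for n in("top","scene"):
    p=camera_params(n);print(n,p)
    cv2.imwrite(f"pics/{n}0.png",cv2.resize(get_image(n)[:,:,::-1],(800,600),interpolation=cv2.INTER_CUBIC))
print(camera_params("wrist"))
E
```

```text
pics
0.0 [ 0.14039729 -0.60852465  0.23695124] [-3.11989761e+00 -3.55204931e-01  4.54076696e-04] 0.9986238881576497
top {'intrinsics': array([[396.90797553,   0.        , 281.66514263],
       [  0.        , 396.90797553, 205.72883602],
       [  0.        ,   0.        ,   1.        ]]), 'eye': array([0.40888546, 0.06240901, 0.88059685]), 'rotation': array([-2.12231234,  2.11514604, -0.19187315])}
scene {'intrinsics': array([[534.0691607 ,   0.        , 268.92432837],
       [  0.        , 534.0691607 , 207.65359298],
       [  0.        ,   0.        ,   1.        ]]), 'eye': array([-0.36134853,  0.64889902,  0.85423864]), 'rotation': array([-1.23224984,  2.16283628, -1.09464052])}
{'intrinsics': array([[373.37908124,   0.        , 278.55722642],
       [  0.        , 373.37908124, 204.49148823],
       [  0.        ,   0.        ,   1.        ]]), 'T_tool_cam': array([[ 8.64942471e-04, -9.53367188e-01, -3.01811626e-01,
         8.30768636e-02],
       [ 9.99999216e-01,  5.51236220e-04,  1.12457983e-03,
        -3.77364625e-04],
       [-9.05768014e-04, -3.01812362e-01,  9.53366917e-01,
        -1.47650514e-01],
       [ 0.00000000e+00,  0.00000000e+00,  0.00000000e+00,
         1.00000000e+00]])}
```

View pics/top0.png

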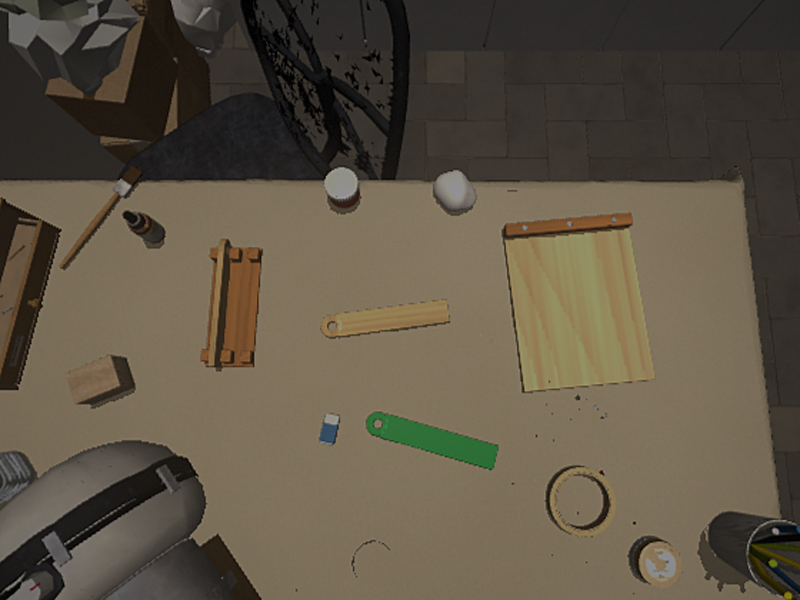

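View pics/scene0.png

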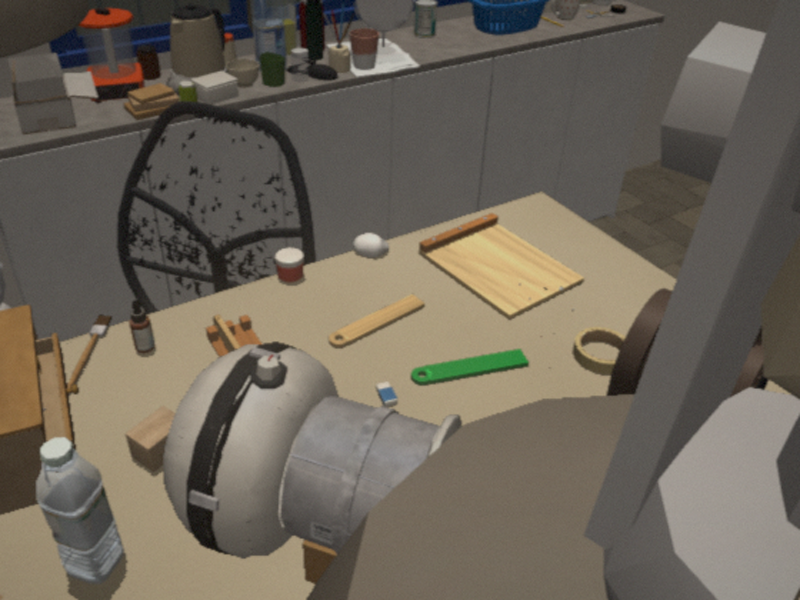

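The top view (800 px scale) shows the board with corners at (505,235), (631,226), (653,378) and (524,392) and the batten at the top. Guide A has its hole at (331,325) and its far end at (449,311), and the rack is at about (235,305) with guide B on its left slot. The pot, cast and eraser are clear of the paths. The scene view agrees, but B's hole end isn't visible yet.

```bash
cat > h.py <<'E'
from cell import *
import cv2,numpy as np
from scipy.spatial.transform import Rotation as R
def cam(n,s=None):
    p=camera_params(n)
    if n!="wrist": return p['intrinsics'],R.from_rotvec(p['rotation']).as_matrix(),np.array(p['eye'])
    s=s or observe(); r=R.from_rotvec(s['ee_rot']).as_matrix(); T=p['T_tool_cam']
    return p['intrinsics'],r@T[:3,:3],r@T[:3,3]+s['position']
def px2w(c,uv,z):
    K,r,e=c; d=r@np.linalg.inv(K)@np.array([uv[0],uv[1],1.]); return e+d*(z-e[2])/d[2]
def w2px(c,p):
    K,r,e=c; q=K@(r.T@(np.array(p)-e)); return q[:2]/q[2]
def yaw(s):  # world angle of tool y (closing) axis, and tilt
    m=R.from_rotvec(s['ee_rot']).as_matrix(); return np.degrees(np.arctan2(m[1,1],m[0,1])),np.degrees(np.arccos(-m[2,2]))
def go(target,close_deg=None):
    "shift in the tool axes to reach target; turn about tool z to bring closing axis to close_deg (mod 180)"
    s=observe(); m=R.from_rotvec(s['ee_rot']).as_matrix()
    d=m.T@(np.array(target)-s['position']); y,t=yaw(s)
    print('t',round(s['clock'],2),'pos',s['position'].round(4),'yaw',round(y,2),'tilt',round(t,2),'q7',s['joints'][6].round(2) if hasattr(s['joints'],'round') else s['joints'][6])
    print('tool shift',d.round(4))
    if close_deg is not None:
        a=(y-close_deg+90)%180-90; want=R.from_euler('z',close_deg+(180*round((y-close_deg)/180)),degrees=True)
        Y=want.apply([1,0,0]); Z=np.array([0,0,-1.]); X=np.cross(Y,Z); M=np.stack([X,Y,Z],1)
        print('turn rotvec',R.from_matrix(m.T@M).as_rotvec().round(4)); print('shift after turn',(M.T@(np.array(target)-s['position'])).round(4))
def snap(n,f,crop=None,w=800):
    c=cam(n); im=get_image(n)[:,:,::-1]
    if crop: x0,y0,x1,y1=crop; im=im[y0:y1,x0:x1]
    k=min(800/im.shape[1],600/im.shape[0]); im=cv2.resize(im,None,fx=k,fy=k,interpolation=cv2.INTER_CUBIC)
    cv2.imwrite(f"pics/{f}",im); s=observe(); print(n,'scale',k,'pos',list(s['position'].round(5)),'rot',list(s['ee_rot'].round(5)))
E
python3 - <<'E'
from h import *
c=cam("top")
def w(u,v,z): return px2w(c,(u*.7-.15,v*.7-.15),z)
print('yaw',yaw(observe()))
for n,p in dict(b1=(505,235,.012),b2=(631,226,.012),b3=(653,378,.012),b4=(524,392,.012),Ahole=(332,326,.01),Aend1=(449,300,.01),Aend2=(450,322,.01),Bt=(223,240,.041),Bb=(218,367,.041),r1=(204,366,0.005),r2=(254,366,.005),r3=(262,250,.024),pot=(342,195,0.02),cast=(455,192,0.02),er=(329,429,.01)).items(): print(n,w(*p).round(4))
E
```

```text
yaw (np.float64(-77.00784223666979), np.float64(0.08137018694525748))
b1 [ 0.6708 -0.0925  0.012 ]
b2 [ 0.6861 -0.2931  0.012 ]
b3 [ 0.4467 -0.3092  0.012 ]
b4 [ 0.425  -0.1138  0.012 ]
Ahole [0.5246 0.1789 0.01  ]
Aend1 [ 0.566  -0.0025  0.01  ]
Aend2 [ 0.5314 -0.0037  0.01  ]
Bt [0.6533 0.3464 0.041 ]
Bb [0.4591 0.3415 0.041 ]
r1 [0.4627 0.3751 0.005 ]
r2 [0.4629 0.298  0.005 ]
r3 [0.6422 0.29   0.024 ]
pot [0.7344 0.1674 0.02  ]
cast [ 0.7397 -0.0133  0.02  ]
er [0.3693 0.1792 0.01  ]
```

```bash
python3 -m pendant '[0.056,-0.0145,0,0,0,0,0.0918,0.056,-0.0145,0,0,0,0,0.0918,0.056,-0.0145,0,0,0,0,0.0918,0.056,-0.0145,0,0,0,0,0.0918,0.056,-0.0145,0,0,0,0,0.0918,0.056,-0.0145,0,0,0,0,0.0918]'; python3 -m pendant '[0.017,-0.056,0,0,0,0,0.0918,0.017,-0.056,0,0,0,0,0.0918,0.017,-0.056,0,0,0,0,0.0918,0.017,-0.056,0,0,0,0,0.0918,0.017,-0.056,0,0,0,0,0.0918,0.017,-0.056,0,0,0,0,0.0918,0.017,-0.056,0,0,0,0,0.0918,0.017,-0.056,0,0,0,0,0.0918,0.017,-0.056,0,0,0,0,0.0918,0.017,-0.056,0,0,0,0,0.0918]'
python3 -c "
from h import *
go([0.5,0.25,0.26],7.5);print(observe()['joints'])"
```

```text
clock: 0.85
position: [0.4497, -0.4476, 0.2374]
ee_rot: [-3.121, -0.355, 0.001]
force: [0.7, -0.1, -0.2]
width: 1.002
gripper_force: 0.0
clock: 2.1
position: [0.4879, 0.1368, 0.2376]
ee_rot: [3.121, 0.355, -0.0]
force: [0.3, 0.3, 0.2]
width: 0.995
gripper_force: 0.0
t 2.1 pos [0.4879 0.1368 0.2376] yaw -77.03 tilt 0.02 q7 -1.83
tool shift [ 0.0372 -0.1075 -0.0224]
turn rotvec [ 0.0000e+00  3.0000e-04 -1.4753e+00]
shift after turn [ 0.1106  0.0268 -0.0224]
[-0.09095627  0.27155335 -0.35695218  1.83325289  0.10810296  1.05588294
 -1.83370558]
```

```bash
python3 -m pendant '[0,0,0,0,0,-0.184,0.0918,0,0,0,0,0,-0.184,0.0918,0,0,0,0,0,-0.184,0.0918,0,0,0,0,0,-0.184,0.0918,0,0,0,0,0,-0.184,0.0918,0,0,0,0,0,-0.184,0.0918,0,0,0,0,0,-0.184,0.0918,0,0,0,0,0,-0.187,0.0918,0.055,0.0135,-0.011,0,0,0,0.0918,0.055,0.0135,-0.011,0,0,0,0.0918]'
python3 -m pendant '[0,0,0,0,0,0,0.0918]'
python3 -c "
from h import *
snap('wrist','w1.png')"
```

```text
clock: 3.35
position: [0.501, 0.2479, 0.2597]
ee_rot: [2.075, 2.359, -0.001]
force: [-0.2, -0.2, -0.2]
width: 1.004
gripper_force: 0.0
clock: 3.48
position: [0.4995, 0.2532, 0.2603]
ee_rot: [-2.062, -2.367, -0.005]
force: [-0.6, -0.4, -0.6]
width: 0.997
gripper_force: 0.0
wrist scale 1.4285714285714286 pos [np.float64(0.49989), np.float64(0.24996), np.float64(0.25958)] rot [np.float64(-2.06601), np.float64(-2.3653), np.float64(-0.0006)]
```

View pics/w1.png

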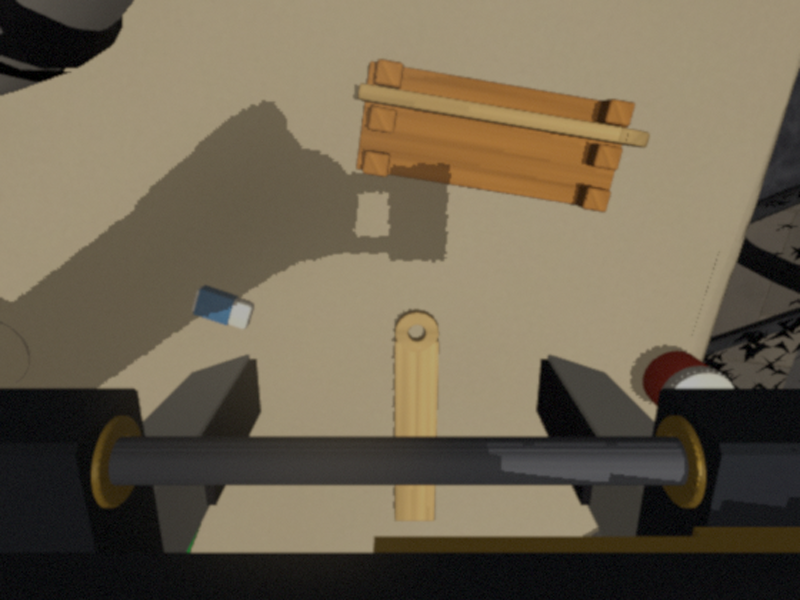

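The wrist view shows guide A's hole at (417,332) and its far end at (395–436,520). B's top edge runs from (357,93) to (648,139) in the rack, and its hole end isn't clear yet.

Run:
```python
from h import *
c=cam("wrist")
def w(u,v,z): return px2w(c,(u*.7-.15,v*.7-.15),z)
h=w(417,331.5,.01);e=(w(395,520,.01)+w(436,520,.01))/2;d=h-e
print('A',h,e,np.linalg.norm(d),'width',np.linalg.norm(w(395,520,.01)-w(436,520,.01)),'ang',np.degrees(np.arctan2(d[1],d[0])))
a=h-82/182*d;print('centre',a)
b1,b2=w(357,93,.041),w(648,139,.041);d=b2-b1
print('B',b1,b2,np.linalg.norm(d),(b1+b2)/2,'ang',np.degrees(np.arctan2(d[1],d[0])))
ang=np.degrees(np.arctan2((h-e)[1],(h-e)[0]))
go([a[0],a[1],0.0135],ang-90)
```

```text
A [0.5261102  0.17664569 0.01      ] [ 0.55143729 -0.00440814  0.01      ] 0.1828167136846156 width 0.037030628324298785 ang 97.96326444469797
centre [0.5375213  0.09507198 0.01      ]
B [0.46092403 0.34672032 0.041     ] [0.65445966 0.34440316 0.041     ] 0.19354950536407603 [0.55769185 0.34556174 0.041     ] ang -0.6859561482068843
t 3.52 pos [0.4999 0.25   0.2596] yaw 7.73 tilt 0.06 q7 -0.66
tool shift [-0.1588  0.0166  0.2459]
turn rotvec [-0.0004 -0.001  -0.0041]
shift after turn [-0.1586  0.0158  0.2461]
```

```bash
python3 -m pendant '[-0.053,0.0055,0.02,0,0,0,0.07,-0.053,0.0055,0.03,0,0,0,0.07,-0.053,0.005,0.03,0,0,0,0.07,0,0,0.04,0,0,0,0.07,0,0,0.04,0,0,0,0.07,0,0,0.04,0,0,0,0.07,0,0,0.03,0,0,0,0.07,0,0,0.01,0,0,0,0.07,0,0,0,0,0,0,0.07]'
python3 -c "
from h import *
go([.5375,.0951,.0135],7.96)"
```

```text
clock: 4.65
position: [0.5369, 0.0913, 0.0196]
ee_rot: [-2.072, -2.361, 0.002]
force: [-0.4, 0.8, -0.1]
width: 0.759
gripper_force: 0.0
t 4.65 pos [0.5369 0.0913 0.0196] yaw 7.46 tilt 0.07 q7 -0.56
tool shift [0.0037 0.0011 0.0061]
turn rotvec [-0.001   0.0005 -0.0087]
shift after turn [0.0036 0.0012 0.0061]
```

```bash
python3 -m pendant '[0.003,0.001,0.006,0,0,-0.008,0.07,0,0,0,0,0,0,0.07,0,0,0,0,0,0,0.03,0,0,0,0,0,0,0.02,0,0,0,0,0,0,0.02,0,0,0,0,0,0,0.02]' 20
python3 -c "
from h import *
go([.5375,.0951,.0135],7.96)"
```

```text
clock: 5.4
position: [0.5377, 0.0952, 0.0138]
ee_rot: [2.062, 2.37, -0.0]
force: [-0.2, -0.0, 1.9]
width: 0.386
gripper_force: 20.0
t 5.4 pos [0.5377 0.0952 0.0138] yaw 7.96 tilt 0.01 q7 -0.56
tool shift [-0.0001 -0.0003  0.0003]
turn rotvec [-0.      0.0001 -0.    ]
shift after turn [-0.0001 -0.0003  0.0003]
```

```bash
python3 -m pendant '[0,0,-0.04,0,0,0,0.02,0,0,-0.06,0,0,0,0.02,0,0,0,0,0,-0.18,0.02,0,0,0,0,0,-0.18,0.02,0,0,0,0,0,-0.18,0.02,0,0,0,0,0,-0.18,0.02,0,0,0,0,0,-0.18,0.02,0,0,0,0,0,-0.18,0.02,0,0,0,0,0,-0.18,0.02,0,0,0,0,0,-0.18,0.02]'
python3 -m pendant '[0,0,0,0,0,0,0.02]'
python3 -c "
from h import *
go([.565,-.19,.114],94.4);print(observe()['joints'])"
```

```text
clock: 6.65
position: [0.5376, 0.0951, 0.1136]
ee_rot: [0.022, -3.141, 0.0]
force: [0.6, 1.0, -0.6]
width: 0.389
gripper_force: 20.0
clock: 6.78
position: [0.5376, 0.0951, 0.1134]
ee_rot: [0.011, -3.141, -0.001]
force: [0.4, -0.7, -0.2]
width: 0.388
gripper_force: 20.0
t 6.78 pos [0.5376 0.0951 0.1134] yaw 90.38 tilt 0.04 q7 0.75
tool shift [-0.0255 -0.2852 -0.0007]
turn rotvec [ 0.0004 -0.0007 -0.0701]
shift after turn [-0.0054 -0.2863 -0.0006]
[ 0.36447509  0.62746987 -0.92172191  1.85549235  0.603468    0.9669799
  0.75093817]
```

```bash
python3 -m pendant '[0,0,0,0,0,-0.07,0.02,-0.001,-0.058,-0.01,0,0,0,0.02,-0.001,-0.058,-0.01,0,0,0,0.02,-0.001,-0.058,-0.01,0,0,0,0.02,-0.001,-0.058,-0.01,0,0,0,0.02,-0.001,-0.058,-0.01,0,0,0,0.02,0,0,0,0,0,0,0.02,0,0,0,0,0,0,0.02]'
python3 -c "
from h import *
snap('wrist','w2.png')
go([.563,-.277,.0265],94.4)"
```

```text
clock: 7.78
position: [0.5652, -0.1929, 0.1636]
ee_rot: [0.118, -3.139, -0.001]
force: [0.1, -0.2, -0.6]
width: 0.389
gripper_force: 20.0
wrist scale 1.4285714285714286 pos [np.float64(0.56526), np.float64(-0.192), np.float64(0.1637)] rot [np.float64(0.12148), np.float64(-3.13917), np.float64(-0.001)]
t 7.83 pos [ 0.5653 -0.192   0.1637] yaw 94.43 tilt 0.04 q7 1.38
tool shift [ 0.0088 -0.0847  0.1371]
turn rotvec [ 0.0006 -0.0001  0.0006]
shift after turn [ 0.0088 -0.0846  0.1372]
```

View pics/w2.png

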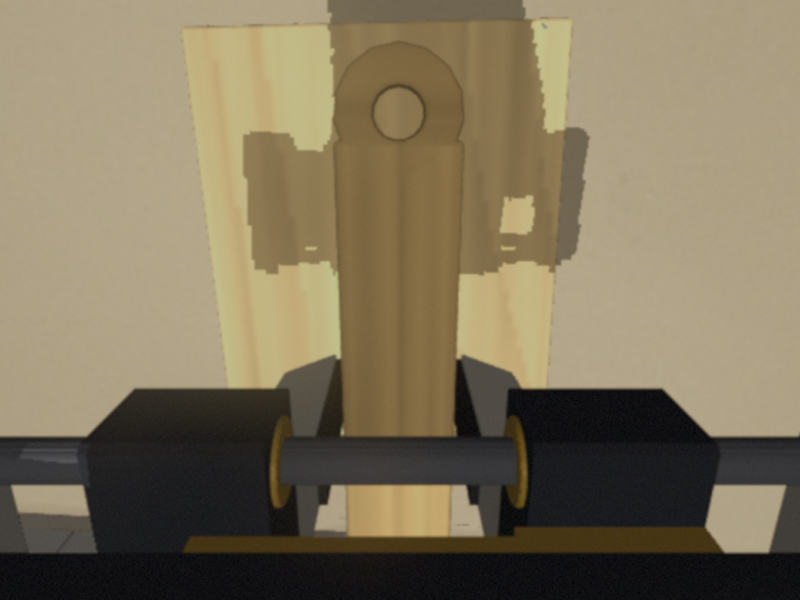

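The wrist view shows guide A held, with its hole at the board's near end as wanted. The board's near corners are at (184,28) and (571,18), and its long edges run to (229,388) and (547,388).

Run:
```python
from h import *
c=cam("wrist")
def w(u,v,z): return px2w(c,(u*.7-.15,v*.7-.15),z)[:2]
n1,n2,f1,f2=[w(*p,.012) for p in((184,28),(571,18),(229,388),(547,388))]
print(n1,n2,f1,f2,'width',np.linalg.norm(n1-n2))
an=lambda d:np.degrees(np.arctan2(d[1],d[0]))
print(an(f1-n1),an(f2-n2),an(n2-n1)-90)
y=np.mean([an(f1-n1),an(f2-n2),an(n2-n1)-90]);t=np.radians(y);X=np.array([np.cos(t),np.sin(t)]);Y=np.array([-X[1],X[0]])
C=(n1+n2)/2+.12*X;print('yaw',y,'centre',C)
g1,g2=w(334,140,.16),w(463,140,.16)
h=w(399,112,.1637-.0035);print('hole',h,'grasp along',np.linalg.norm(h-observe()['position'][:2]))
for s in(-1,1): print(s,C+s*.075*Y)
T=C-.075*Y; go([T[0],T[1],.0265],y+90)
```

```text
[ 0.4467439  -0.31017829] [ 0.42682243 -0.11465825] [ 0.64958073 -0.2908645 ] [ 0.6340437  -0.09300842] width 0.19653231095647533
5.439210858745997 5.964446013699512 5.81776950168522
yaw 5.740475458043576 centre [ 0.55618138 -0.20041555]
hole [ 0.48146517 -0.19787253] grasp along 0.08399746353948043
-1 [ 0.56368308 -0.27503944]
1 [ 0.54867968 -0.12579167]
t 7.83 pos [ 0.5653 -0.192   0.1637] yaw 94.43 tilt 0.04 q7 1.38
tool shift [ 0.008  -0.0828  0.1371]
turn rotvec [ 0.0006 -0.     -0.0228]
shift after turn [ 0.0099 -0.0825  0.1372]
```

```bash
python3 -m pendant '[0,-0.04,0,0,0,-0.014,0.02,0.008,-0.043,0.02,0,0,0,0.02,0,0,0.04,0,0,0,0.02,0,0,0.04,0,0,0,0.02,0,0,0.02,0,0,0,0.02,0,0,0.01,0,0,0,0.02,0,0,0,0,0,0,0.02,0,0,0,0,0,0,0.02]'
python3 -c "
from h import *
go([.5632,-.2755,.0260],95.2)"
```

```text
clock: 8.82
position: [0.5655, -0.2768, 0.0351]
ee_rot: [-0.145, 3.136, -0.001]
force: [0.4, 1.2, -0.2]
width: 0.392
gripper_force: 20.0
t 8.82 pos [ 0.5655 -0.2768  0.0351] yaw 95.28 tilt 0.12 q7 1.42
tool shift [0.0021 0.0015 0.0091]
turn rotvec [-0.0009  0.0018  0.0014]
shift after turn [0.0021 0.0015 0.0091]
```

```bash
python3 -m pendant '[0.002,0.0015,0.006,0,0,0,0.02,0,0,0.003,0,0,0,0.02,0,0,0,0,0,0,0.02,0,0,0,0,0,0,0.02,0,0,0,0,0,0,0.055,0,0,0,0,0,0,0.055]'
python3 -m pendant '[0,0,-0.04,0,0,0,0.055,0,0,-0.06,0,0,0,0.055,0,0,-0.06,0,0,0,0.055]'
python3 -c "
from h import *
go([.5575,.3455,.23],89.3);print(observe()['joints'])"
```

```text
clock: 9.57
position: [0.5623, -0.2757, 0.0247]
ee_rot: [-0.144, 3.138, -0.0]
force: [-0.4, -0.6, 0.7]
width: 0.558
gripper_force: 0.0
clock: 9.95
position: [0.5621, -0.2754, 0.1861]
ee_rot: [0.145, -3.138, -0.001]
force: [0.9, 0.2, 1.5]
width: 0.6
gripper_force: 0.0
t 9.95 pos [ 0.5621 -0.2754  0.1861] yaw 95.29 tilt 0.04 q7 1.55
tool shift [-0.0527  0.6188 -0.0435]
turn rotvec [ 0.0006 -0.0005  0.1045]
shift after turn [ 0.0121  0.6208 -0.0439]
[ 0.96710351  0.67354086 -0.96820626  1.57878583  0.58260891  1.20322091
  1.54829097]
```

```bash
python3 -m pendant '[0,0,-0.01,0,0,0.095,0.055,0.001,0.0565,-0.01,0,0,0,0.055,0.001,0.0565,-0.01,0,0,0,0.055,0.001,0.0565,0,0,0,0,0.055,0.001,0.0565,0,0,0,0,0.055,0.001,0.0565,0,0,0,0,0.055,0.001,0.0565,0,0,0,0,0.055,0.001,0.0565,0,0,0,0,0.055,0.001,0.0565,0,0,0,0,0.055,0.001,0.0565,0,0,0,0,0.055]'
python3 -m pendant '[0.001,0.0565,0,0,0,0,0.055,0.001,0.0565,0,0,0,0,0.055,0,0,0,0,0,0,0.055,0,0,0,0,0,0,0.055]'
python3 -c "
from h import *
snap('wrist','w3.png')
go([.5575,.3455,.20],89.8);print(observe()['joints'])"
```

```text
clock: 11.2
position: [0.5547, 0.2346, 0.2146]
ee_rot: [0.005, 3.141, -0.0]
force: [1.2, -0.7, -0.1]
width: 0.6
gripper_force: 0.0
clock: 11.7
position: [0.5531, 0.3458, 0.2143]
ee_rot: [-0.004, -3.141, 0.001]
force: [0.1, -0.4, -0.3]
width: 0.6
gripper_force: 0.0
wrist scale 1.4285714285714286 pos [np.float64(0.55358), np.float64(0.34479), np.float64(0.21428)] rot [np.float64(-0.00619), np.float64(-3.14146), np.float64(0.00192)]
t 11.75 pos [0.5536 0.3448 0.2143] yaw 89.77 tilt 0.07 q7 0.49
tool shift [-0.0039  0.0007  0.0143]
turn rotvec [-0.0012 -0.0001 -0.0005]
shift after turn [-0.0039  0.0007  0.0143]
[-0.09107731  0.66961072 -0.92498923  1.47622543  0.54646456  1.26950189
  0.49140332]
```

View pics/w3.png

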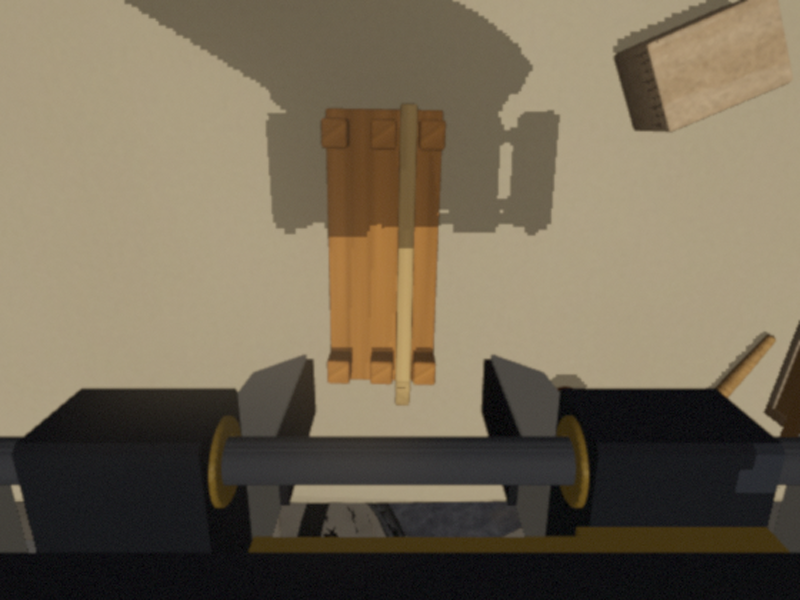

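Guide B's top edge runs from (409,104) to (402,404). The break near (402,383) suggests the rounded hole end is the far one (+x).

Run:
```python
from h import *
c=cam("wrist")
def w(u,v,z): return px2w(c,(u*.7-.15,v*.7-.15),z)
a,b=w(409,104,.041),w(402,404,.03);d=b-a;an=np.degrees(np.arctan2(d[1],d[0]))
print(a,b,np.linalg.norm(d),'ang',an,'rack corners',[w(*p,.005)[:2].round(4) for p in((327,109),(444,109))])
m=(a+b)/2;print(m); go([m[0],m[1],.031],an+90)
```

```text
[0.46196218 0.35139944 0.041     ] [0.65944498 0.34730036 0.03      ] 0.1978313841031154 ang -1.189096266867844 rack corners [array([0.4636, 0.3001]), array([0.4638, 0.3742])]
[0.56070358 0.3493499  0.0355    ]
t 11.75 pos [0.5536 0.3448 0.2143] yaw 89.77 tilt 0.07 q7 0.49
tool shift [-0.0071  0.0048  0.1833]
turn rotvec [-0.0012 -0.0001  0.0168]
shift after turn [-0.007   0.0047  0.1833]
```

```bash
python3 -m pendant '[-0.0065,0.0035,0.05,0,0,0.013,0.055,0,0,0.05,0,0,0,0.055,0,0,0.04,0,0,0,0.055,0,0,0.03,0,0,0,0.055,0,0,0.012,0,0,0,0.055,0,0,0.004,0,0,0,0.055,0,0,0,0,0,0,0.055]'
python3 -c "
from h import *
go([.560,.348,.027],89)"
```

```text
clock: 12.62
position: [0.5603, 0.3495, 0.0298]
ee_rot: [0.026, 3.14, 0.001]
force: [0.2, 0.1, -0.1]
width: 0.601
gripper_force: 0.0
t 12.62 pos [0.5603 0.3495 0.0298] yaw 89.05 tilt 0.08 q7 0.35
tool shift [ 0.0003 -0.0015  0.0027]
turn rotvec [0.0008 0.0011 0.0009]
shift after turn [ 0.0003 -0.0015  0.0028]
```

```bash
python3 -m pendant '[0,-0.001,0.001,0,0,0,0.04,0,0,0,0,0,0,0.02,0,0,0,0,0,0,0.012,0,0,0,0,0,0,0.005,0,0,0,0,0,0,0,0,0,0,0,0,0,0,0,0,0,0,0,0,0]' 20
python3 -c "
from h import *
s=observe();print(s['ft_torque']);go([.560,.348,.027],89)"
```

```text
clock: 13.5
position: [0.5596, 0.3486, 0.0277]
ee_rot: [0.025, 3.141, 0.0]
force: [-0.6, 0.2, 0.9]
width: 0.106
gripper_force: 20.0
[ 0.18848628 -0.1417809  -0.0296594 ]
t 13.5 pos [0.5596 0.3486 0.0277] yaw 89.09 tilt 0.01 q7 0.35
tool shift [-0.0004 -0.0006  0.0007]
turn rotvec [0.0001 0.     0.0016]
shift after turn [-0.0004 -0.0006  0.0007]
```

```bash
python3 -m pendant '[0,0,-0.03,0,0,0,0,0,0,-0.05,0,0,0,0,0.005,-0.058,0,0,0,0,0,0.005,-0.058,0,0,0,0,0,0.005,-0.058,0,0,0,0,0,0.005,-0.058,0,0,0,0,0,0,0,0,0,0,-0.18,0,0,0,0,0,0,-0.18,0,0,0,0,0,0,-0.18,0,0,0,0,0,0,-0.18,0]'
python3 -m pendant '[0,0,0,0,0,-0.17,0,0,0,0,0,0,-0.17,0,0,0,0,0,0,-0.17,0,0,0,0,0,0,-0.17,0,0,0,0,0,0,-0.17,0,0,0,0,0,0,0,0]'
python3 -c "
from h import *
s=observe();print(s['width'],s['gripper_force'],s['joints']);go([.535,.115,.026],180)"
```

```text
clock: 14.75
position: [0.5359, 0.1166, 0.1077]
ee_rot: [1.092, -2.946, 0.0]
force: [-0.2, -0.5, -1.1]
width: 0.108
gripper_force: 20.0
clock: 15.5
position: [0.5359, 0.1167, 0.1075]
ee_rot: [2.201, -2.241, -0.001]
force: [-0.3, -0.1, -0.9]
width: 0.113
gripper_force: 20.0
0.11268511612009388 19.990230202674866 [ 0.4654638   0.80210795 -1.22198914  1.84480972  0.84181895  1.13243222
  2.05640351]
t 15.5 pos [0.5359 0.1167 0.1075] yaw 178.98 tilt 0.03 q7 2.06
tool shift [0.0017 0.0008 0.0815]
turn rotvec [ 0.0004  0.     -0.0179]
shift after turn [0.0017 0.0009 0.0815]
```

```bash
python3 -m pendant '[0,0,0.04,0,0,0,0,0,0,0.025,0,0,0,0,0,0,0.012,0,0,0,0,0,0,0.005,0,0,0,0,0,0,0,0,0,0,0,0,0,0,0,0,0,0]'
python3 -c "
from h import *
s=observe();print(s['joints']);go([.535,.115,.0232],180)"
```

```text
clock: 16.25
position: [0.5365, 0.117, 0.0266]
ee_rot: [-2.201, 2.24, -0.001]
force: [0.2, -0.1, -0.8]
width: 0.107
gripper_force: 20.0
[ 0.40908131  0.89252874 -1.12147064  1.90353963  0.96933842  1.0177646
  1.96586536]
t 16.25 pos [0.5365 0.117  0.0266] yaw 179.01 tilt 0.07 q7 1.97
tool shift [0.0021 0.0014 0.0034]
turn rotvec [-0.0012  0.0003 -0.0172]
shift after turn [0.002  0.0015 0.0034]
```

```bash
python3 -m pendant '[0,0,0.002,0,0,0,0,0,0,0.0015,0,0,0,0,0,0,0,0,0,0,0,0,0,0,0,0,0,0,0,0,0,0,0,0,0.06,0,0,0,0,0,0,0.06,0,0,0,0,0,0,0.06,0,0,-0.015,0,0,0,0.06,0,0,0,0,0,0,0.06]'
python3 -c "
from h import *
go([.535,.115,.039],180)"
```

```text
clock: 17.38
position: [0.5367, 0.1174, 0.0387]
ee_rot: [-2.201, 2.238, -0.001]
force: [0.4, 0.4, 0.6]
width: 0.599
gripper_force: 0.0
t 17.38 pos [0.5367 0.1174 0.0387] yaw 179.05 tilt 0.13 q7 1.98
tool shift [ 0.0025  0.0017 -0.0003]
turn rotvec [-0.002   0.0009 -0.0166]
shift after turn [ 0.0024  0.0017 -0.0003]
```

```bash
python3 -m pendant '[0,-0.014,0,0,0,0,0.06,0,-0.008,0,0,0,0,0.06,0,-0.006,0,0,0,0,0.06,0,-0.006,0,0,0,0,0.06,0,-0.006,0,0,0,0,0.06,0,-0.004,0,0,0,0,0.06,0,0,0,0,0,0,0.06,0,0,-0.05,0,0,0,0.06,0,0,-0.06,0,0,0,0.06,0,0,-0.06,0,0,0,0.06]'
python3 -c "
from h import *
go([.56,.18,.22],0)
snap('top','t2.png',(180,130,480,355))
"
```

```text
clock: 18.62
position: [0.5794, 0.1161, 0.2087]
ee_rot: [2.203, -2.239, -0.001]
force: [1.3, -0.3, 0.3]
width: 0.655
gripper_force: 0.0
t 18.62 pos [0.5794 0.1161 0.2087] yaw 179.08 tilt 0.06 q7 2.24
tool shift [-0.0636  0.0204 -0.0112]
turn rotvec [ 0.0009  0.0003 -0.0161]
shift after turn [-0.0639  0.0194 -0.0113]
top scale 2.6666666666666665 pos [np.float64(0.58164), np.float64(0.11922), np.float64(0.21733)] rot [np.float64(-2.19843), np.float64(2.23145), np.float64(-0.00446)]
```

View pics/t2.png

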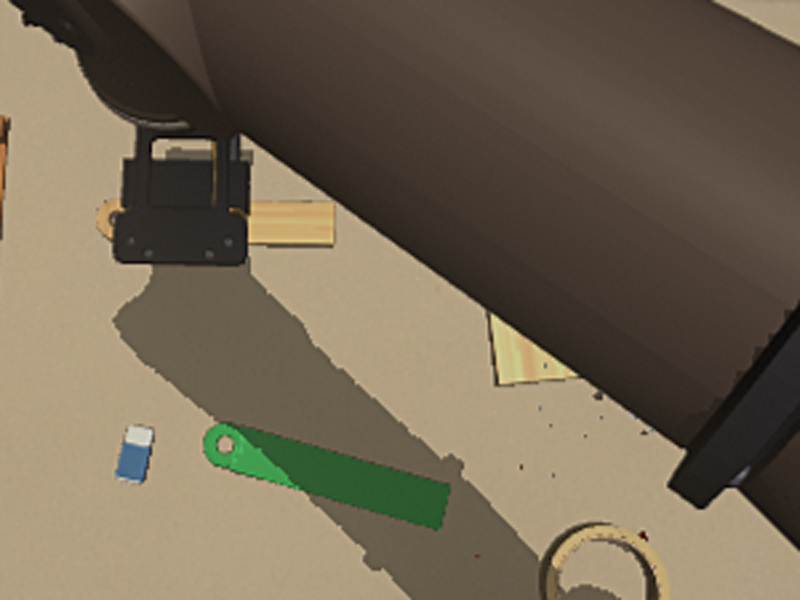

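B lies flat on the bench with its hole end at the left (+y), around (112,218) in the crop. I'll turn the tool half round to the A-like grasp and measure B from the wrist.

```bash
python3 -m pendant '[0,0,0,0,0,0.185,0.06,0,0,0,0,0,0.185,0.06,0,0,0,0,0,0.185,0.06,0,0,0,0,0,0.185,0.06,0,0,0,0,0,0.185,0.06,0,0,0,0,0,0.185,0.06,0,0,0,0,0,0.185,0.06,0,0,0,0,0,0.185,0.06,0,0,0,0,0,0.185,0.06,0,0,0,0,0,0.185,0.06]'
python3 -m pendant '[0,0,0,0,0,0.185,0.06,0,0,0,0,0,0.185,0.06,0,0,0,0,0,0.185,0.06,0,0,0,0,0,0.185,0.06,0,0,0,0,0,0.185,0.06,0,0,0,0,0,0.185,0.06,0,0,0,0,0,0.181,0.06,0.045,0,0,0,0,0,0.06,0.045,0,0,0,0,0,0.06,0,0,0,0,0,0,0.06]'
python3 -m pendant '[0,0,0,0,0,0,0.06]'
python3 -c "
from h import *
snap('wrist','w4.png')
print(observe()['joints'])
"
```

```text
clock: 19.92
position: [0.5795, 0.1161, 0.2069]
ee_rot: [-0.472, -3.106, 0.001]
force: [-0.2, 0.2, 0.9]
width: 0.652
gripper_force: 0.0
clock: 21.18
position: [0.5798, 0.2112, 0.2071]
ee_rot: [-2.23, -2.209, -0.002]
force: [0.4, -0.7, -0.0]
width: 0.655
gripper_force: 0.0
clock: 21.3
position: [0.581, 0.2057, 0.2068]
ee_rot: [2.238, 2.204, -0.002]
force: [0.3, 0.3, -0.1]
width: 0.655
gripper_force: 0.0
wrist scale 1.4285714285714286 pos [np.float64(0.58132), np.float64(0.2049), np.float64(0.20683)] rot [np.float64(2.23976), np.float64(2.20228), np.float64(-0.00182)]
[-0.10397635  0.49502245 -0.4745444   1.6034693   0.24639088  1.10390389
 -0.65833819]
```

View pics/w4.png

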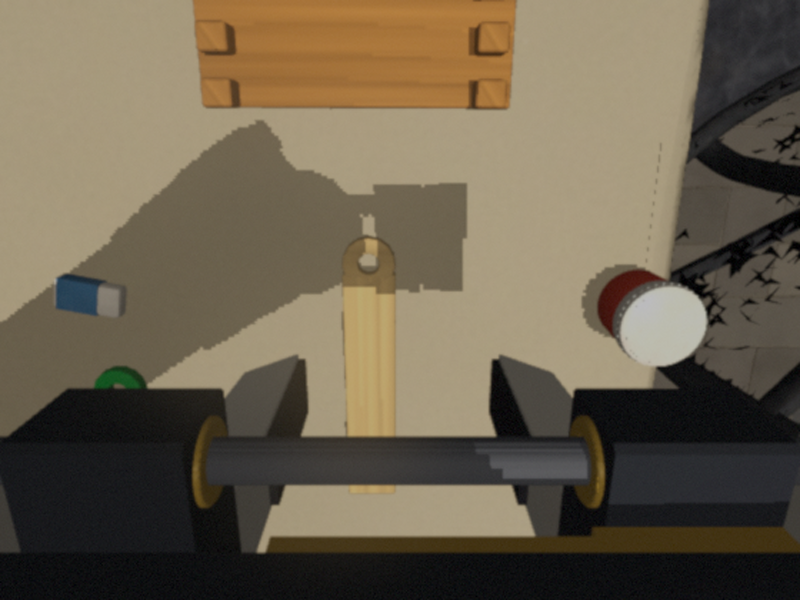

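Guide B is flat, with its hole at (368,262) and its far end at (348–395,493). The fingers are clear of it.

Run:
```python
from h import *
c=cam("wrist")
def w(u,v,z): return px2w(c,(u*.7-.15,v*.7-.15),z)
h=w(368,261.5,.01);e=(w(348,493,.01)+w(395,493,.01))/2;d=h-e;an=np.degrees(np.arctan2(d[1],d[0]))
a=h-82/182*d;print(h,e,np.linalg.norm(d),an,a)
go([a[0],a[1],.0135],an-90)
```

```text
[0.56212849 0.19978167 0.01      ] [0.55872848 0.01610313 0.01      ] 0.18371001184322625 88.93953717165039 [0.56059662 0.11702541 0.01      ]
t 21.35 pos [0.5813 0.2049 0.2068] yaw -0.97 tilt 0.07 q7 -0.66
tool shift [-0.088  -0.0191  0.1934]
turn rotvec [-0.0005  0.0012  0.0016]
shift after turn [-0.0882 -0.0191  0.1933]
```

```bash
python3 -m pendant '[-0.044,-0.0095,0.02,0,0,0,0.07,-0.044,-0.0095,0.04,0,0,0,0.07,0,0,0.045,0,0,0,0.07,0,0,0.04,0,0,0,0.07,0,0,0.03,0,0,0,0.07,0,0,0.012,0,0,0,0.07,0,0,0,0,0,0,0.07]'
python3 -c "
from h import *
go([.5606,.117,.0135],-1.06)"
```

```text
clock: 22.22
position: [0.5608, 0.1176, 0.0201]
ee_rot: [-2.24, -2.202, 0.002]
force: [-0.1, 0.6, 0.3]
width: 0.761
gripper_force: 0.0
t 22.23 pos [0.5608 0.1176 0.0201] yaw -0.98 tilt 0.06 q7 -0.65
tool shift [-0.0006 -0.0002  0.0066]
turn rotvec [-0.0008  0.0006  0.0015]
shift after turn [-0.0006 -0.0002  0.0066]
```

```bash
python3 -m pendant '[0,0,0.006,0,0,0,0.07,0,0,0,0,0,0,0.07,0,0,0,0,0,0,0.03,0,0,0,0,0,0,0.02,0,0,0,0,0,0,0.02,0,0,0,0,0,0,0.02]' 20
python3 -m pendant '[0,0,-0.04,0,0,0,0.02,0,0,-0.06,0,0,0,0.02,0,0,0,0,0,-0.18,0.02,0,0,0,0,0,-0.18,0.02,0,0,0,0,0,-0.18,0.02,0,0,0,0,0,-0.18,0.02,0,0,0,0,0,-0.18,0.02,0,0,0,0,0,-0.18,0.02,0,0,0,0,0,-0.18,0.02,0,0,0,0,0,-0.18,0.02]'
python3 -m pendant '[0,0,0,0,0,-0.18,0.02,0,0,0,0,0,-0.06,0.02,0,0,0,0,0,0,0.02]'
python3 -c "
from h import *
go([.5495,-.1265,.0265],95.2);print(observe()['joints'])"
```

```text
clock: 22.98
position: [0.561, 0.1184, 0.0143]
ee_rot: [2.239, 2.204, 0.0]
force: [-0.9, -0.2, 0.6]
width: 0.388
gripper_force: 20.0
clock: 24.22
position: [0.5609, 0.1182, 0.1141]
ee_rot: [-0.222, -3.134, 0.0]
force: [0.5, 0.7, -1.3]
width: 0.389
gripper_force: 20.0
clock: 24.6
position: [0.5609, 0.1182, 0.114]
ee_rot: [0.145, -3.138, -0.0]
force: [-0.5, -0.1, -0.4]
width: 0.388
gripper_force: 20.0
t 24.6 pos [0.5609 0.1182 0.114 ] yaw 95.29 tilt 0.03 q7 0.84
tool shift [ 0.0339 -0.2426  0.0875]
turn rotvec [ 0.0001 -0.0005  0.0015]
shift after turn [ 0.0335 -0.2426  0.0875]
[ 0.28683187  0.64609773 -0.87094749  1.79038411  0.58490677  0.98583652
  0.84033547]
```

```bash
python3 -m pendant '[0.007,-0.0485,0,0,0,0,0.02,0.007,-0.0485,0,0,0,0,0.02,0.007,-0.0485,0,0,0,0,0.02,0.007,-0.0485,0,0,0,0,0.02,0.006,-0.0485,0,0,0,0,0.02,0,0,0.03,0,0,0,0.02,0,0,0.03,0,0,0,0.02,0,0,0.015,0,0,0,0.02,0,0,0,0,0,0,0.02,0,0,0,0,0,0,0.02]'
python3 -c "
from h import *
go([.5495,-.1265,.0265],95.2)"
```

```text
clock: 25.85
position: [0.5505, -0.1259, 0.0402]
ee_rot: [-0.146, 3.137, -0.0]
force: [-0.1, 0.1, 0.5]
width: 0.39
gripper_force: 20.0
t 25.85 pos [ 0.5505 -0.1259  0.0402] yaw 95.35 tilt 0.08 q7 1.18
tool shift [ 0.001  -0.0005  0.0137]
turn rotvec [-0.0003  0.0013  0.0025]
shift after turn [ 0.001  -0.0005  0.0137]
```

```bash
python3 -m pendant '[0.001,0,0.009,0,0,0,0.02,0,0,0.0045,0,0,0,0.02,0,0,0,0,0,0,0.02,0,0,0,0,0,0,0.02,0,0,0,0,0,0,0.055,0,0,0,0,0,0,0.055]'
python3 -m pendant '[0,0,-0.04,0,0,0,0.055,0,0,-0.06,0,0,0,0.055,0,0.05,-0.03,0,0,0,0.055,0,0.055,0,0,0,0,0.055,0,0.055,0,0,0,0,0.055,0,0.055,0,0,0,0,0.055,0,0.055,0,0,0,0,0.055,0,0.055,0,0,0,0,0.055,0,0,0,0,0,0,0.055]'
python3 -c "
from h import *
snap('top','t3.png',(330,140,490,290))
"
```

```text
clock: 26.6
position: [0.5487, -0.1263, 0.0257]
ee_rot: [0.146, -3.138, -0.0]
force: [-0.1, 0.1, -0.9]
width: 0.556
gripper_force: 0.0
clock: 27.72
position: [0.5168, 0.2032, 0.1564]
ee_rot: [-0.159, 3.137, 0.005]
force: [0.1, -0.3, 0.0]
width: 0.6
gripper_force: 0.0
top scale 4.0 pos [np.float64(0.51758), np.float64(0.19982), np.float64(0.1559)] rot [np.float64(-0.15364), np.float64(3.13779), np.float64(0.00141)]
```

View pics/t3.png

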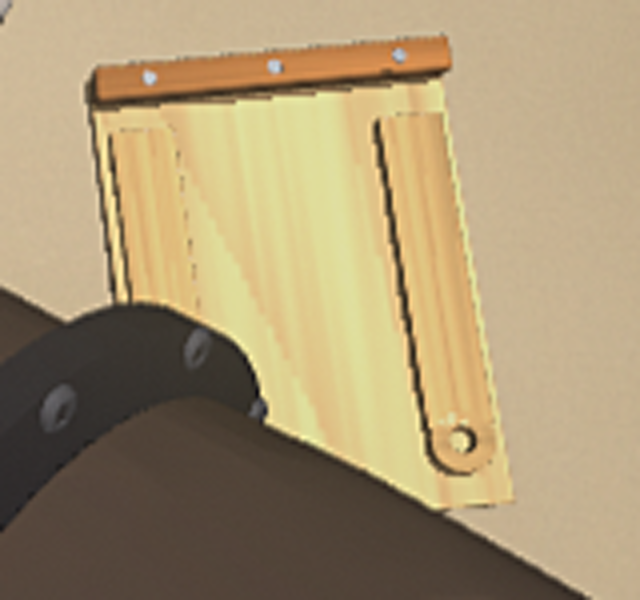

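Both guides lie on the board. A's hole is at (461,440) and its far corners are at (381,120) and (443,112). B's far corners are at (110,135) and (172,126), with the near part hidden by the arm. I'll check these numbers in the board frame.

Run:
```python
from h import *
c=cam("top")
def w(u,v,z): return px2w(c,((u-1.5)/4+330,(v-1.5)/4+140),z)[:2]
L,Rr,nr=w(92,104,.012),w(441,84,.012),w(512,500,.012)
Yd=L-Rr;print('width',np.linalg.norm(Yd)); d1=(Rr-nr); print('len',np.linalg.norm(d1))
an=lambda d:np.degrees(np.arctan2(d[1],d[0]))
print('yaw est',an(Yd)-90,an(d1))
t=np.radians((an(Yd)-90+an(d1))/2);X=np.array([np.cos(t),np.sin(t)]);Y=np.array([-X[1],X[0]])
C=(L+nr)/2
f=lambda p:((np.array([(p-C)@X,(p-C)@Y]))*1000).round(1)
for n,p in dict(Ahole=(461,440),A1=(381,120),A2=(443,112),B1=(110,135),B2=(172,126),Bl=(130,300),Br=(197,300)).items(): print(n,f(w(*p,.022)))
```

```text
width 0.1985093222628763
len 0.23466829490830132
yaw est 3.506280440381076 5.316831850636005
Ahole [-85.3 -74.5]
A1 [ 94.7 -56.7]
A2 [ 96.7 -91.8]
B1 [97.4 95. ]
B2 [100.   59.9]
Bl [ 3.7 94.2]
Br [ 1.  57.7]
```

```bash
python3 -c "
from cell import *
print(sign_off())"
```

```text
the job is handed in; nothing more can be done
None
```

I handed the job in at about 28 s, but the hand-in returned no verdict: both guides lie flat along the board's long edges (centres about 74 and 77 mm from its middle line) with their holes away from the batten, though the arm hid B's hole end in the last picture, and the pot, eraser and cast were left alone.

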